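# Fetch the mould from behind the punch and sleeve

### The arm

A 6-joint arm with a two-finger parallel gripper is mounted at the origin on the work surface. World frame = base frame: x ahead of the robot, y to its left, z up, the work surface at z = 0. Lengths are in m, angles in rad, forces in N, time in s.
With the tool pointing down it reaches from about 0.425 to 0.95 m from the base axis. Payload 3.5 kg.
Tool frame: the origin (TCP) lies at the very end of the fingers, on their centre line; the grasp point (between the pads) lies ctrl.grip_point_offset behind it (ctrl.grip_point_offset is the distance from the TCP to the grasp point, in m); z points along the fingers, y is the direction in which the jaws open and shut (so a half turn about z gives the same grasp; the last joint's range is limited). The gripper opens to 85 mm and grips with 20 to 120 N. Pads are 22 mm wide; open, the fingers measure 114 mm over their backs; the gripper's body (76 mm by 85 mm) begins 54 mm behind the grasp point. The pads swing forward as they close: fully open they stand 13 mm farther back than shut.
Start: joints at [1.138, 0.286, 1.577, -0, 1.279, -0.15], TCP at [0.188, 0.648, 0.231] pointing down, gripper open.
Joint ranges: [-2.77, 2.77], [-0.9, 2.22], [0.21, 2.48], [-1.53, 4.67], [0.24, 2.81], [-2.84, 2.84]. Speed limits (rad/s): [2.79, 2.79, 3.14, 3.14, 3.14, 3.14].

### API

Orientations are given as a unit quaternion [x, y, z, w].
In Python, from plant import ctrl gives the robot as it stands.
- The arm moves only by the tool servo_tool, never from a script. Its argument "increments" is a list of rows, each a list of 5 numbers: the opening, from 0 (shut) to 1 (fully open), then the shift along the world's x, y, z in units of 40 mm (1.0 is 40 mm), then the turn about the world's z in units of 5 degrees (1.0 is 5 degrees). A call has exactly 10 rows; each row is the pose to reach, as a shift and turn from the pose measured when the call began; what a row does not reach only later rows make up. A row lasts 1/12 s, in which the tool goes at most 41.7 mm and 7.16 degrees, less where a joint would pass 70% of its speed; a pose out of reach is approached as far as the arm can. A call with a gripper value outside its range is refused whole. The fingers move at their own pace and stop on an object; "grip_force" is the grip in N (left out, the last holds). Time passes only in rows, so rows that repeat a pose let the fingers close, or fill a call up. It gives the time, the measured TCP pose, the force and the opening at its end, in the units of the state.
- ctrl.get_state(): the state, without advancing time (a new reading comes with each control period).
- ctrl.read_camera(name): name is "scene" or "side" or "wrist"; returns a dict with "frame" (420x560x3 uint8, red, green, blue), "K" (3x3 intrinsics, pixels), "extrinsics" (4x4, takes a point from camera to world coordinates). Camera axes: x right, y down, z forward; pixel columns grow to the right and rows downward; lengths in m; the calibration is good to about 2 mm. The wrist camera is an equidistant fisheye: a pixel r from the principal point sees the ray r / f radians off the axis. A picture is of the moment at which its call begins. There is no depth.
- ctrl.sign_off(): hands the job in, once; it reports no verdict.
Trained networks look in a picture, given as the dict that the camera call returned (one of the last four; its "shot" number tells which), for a name from the list of things; names that differ only in an ending like _2 or _b are one class to them, and where a whole thing is asked for, a point or a joint stands for the part that bears it (a point fixed in the world has none). Each returns a list of dicts, best first, with "conf" (0 to 1); they miss things now and then, are a little off and sometimes report something else, mostly with a low value. They report only what shows in the picture. A call takes as long as a camera call.
- ctrl.masks_of(picture, query): "region" (420x560 bool, what is visible of it) and "extent" ([left, top, right, bottom] in pixels, round what is visible of it).
- ctrl.landmark_of(picture, query): "centre" ([row, column] in pixels: a listed point, or the origin of a listed thing).
The state is a dict: "time": time; "qpos": joint angles; "dq": joint speeds; "joint_efforts": joint torques, N m; "eef_pos": TCP position; "tcp_rot": TCP orientation; "contact_force": force on the tool from outside, world axes, zero at the start; "wrist_torque": the same for the moment, N m; "opening": opening from 0.0 (shut) to 1.0 (fully open).
Only numpy, scipy, OpenCV 4.12 (cv2) and the standard library are available. Lean on these libraries where they do the work, as an engineer would, in place of code of your own. Each camera call takes 0.05 s, during which the arm holds its last target. There are 200 camera calls.

### The job

The hand press needs the rectangular mould that stands at the back of the tool rack. First clear the upright punch and the round sleeve in front of it onto the ribbed side bed, the punch upright and the sleeve lying still in a groove; then set the mould squarely on the press's seat, between its two end stops. Finally put the sleeve and the punch each back in the rack lane and place it came from, and leave the tin, the screwdriver and the carton alone.

Things in the scene. Friction and masses are not known exactly. Their poses are not given: they have to be found in the camera images.
- rack: Fixed dark steel rack 145 x 150 mm, yaw to 0.25. Origin on table; x from front to back, y left. Two lanes along x, middles at x=-40, y=+26 and -26 mm: each a pair of ribs 60 long, 8 wide, 16 mm apart, tops z=14. Behind, at x=21, y=0: pedestal 50 (x) x 72 (y), top z=14, under the mould; cheeks at y=+-41 to 47, up to z=38. Plate 6 mm thick, x=-80 to 65.
- press: Fixed hand press left or right of the rack, yaw to 0.15. Origin on the table under the middle of its seat; x from seat to tower. Seat: aluminium pad 66 (x) x 100 (y) mm, top z=24, end stops at y=-50 to -42 and 42 to 50 rising to z=32 (84 mm free between). Tower and red-gripped lever from x=150 to 315, y within 35, up to z=290 mm; nothing above the seat.
- bed: Fixed ribbed side bed 130 (x) x 136 (y) mm on the rack's other side, yaw to 0.2; origin on the table under its middle. Six ribs along x, 8 mm wide, at y=-60, -36, -12, 12, 36, 60 mm, tops at z=12; grooves between them (middles at y=-48, -24, 0, 24, 48) are 16 mm wide, 8 deep.
- mould: Loose aluminium block 48 (x) x 68 (y) x 32 (z) mm, 0.22 to 0.37 kg, dark rectangular outline and black dot on top; origin mid underside. Starts on the rack's pedestal, axes along the rack's; cheeks are close to its y faces; its x faces (48 mm apart) are for gripping, the front one blocked by punch and sleeve. A half turn makes no difference.
- sleeve: Loose round steel sleeve 30 mm diameter, 60 mm long, 0.16 to 0.26 kg, lying along its x axis; origin at its middle on its axis (y and z roll with it). In a lane or groove its axis is 12.7 mm above the rib tops, along the ribs. Starts in either lane of the rack.
- punch: Loose upright steel punch 76 mm tall, 0.33 to 0.55 kg: foot 56 mm diameter, 20 high; neck 26 mm; black grip knob 36 mm diameter, 46 to 76 mm above its underside; origin mid underside, z up. Starts on the rib tops of the other lane, so close to the sleeve that the sleeve cannot well be grasped until the punch is gone.
- tin: Bystander: round closed metal tin 60 mm in diameter, 45 mm high, on the table; origin at the middle of its underside.
- driver: Bystander: screwdriver about 150 mm long lying on the table; origin near its middle, x along it.
- carton: Bystander: cardboard carton 50 x 100 x 50 mm on the table beyond the rack; origin at the middle of its underside.

How it is judged:
On the way, in this order (a step that is already met when the one before it is completed fails the run):
1. punch standing and sleeve lying in a groove on the ribbed bed, both released and still, the mould still in the rack (x of sleeve in the frame of bed between -0.05 and 0.05 m and y of sleeve in the frame of bed between -0.06 and 0.06 m and z of sleeve in the frame of bed between 0.02 and 0.0265 m and angle between the x axis of sleeve and the x axis of bed, either way round below 0.2 rad and linear speed of each of sleeve, punch below 0.02 m/s and contact force between the fingers and sleeve below 0.1 N and x of punch in the frame of bed between -0.055 and 0.055 m and y of punch in the frame of bed between -0.06 and 0.06 m and z of punch in the frame of bed between 0.009 and 0.016 m and angle between punch's own z axis and vertical below 0.08 rad and contact force between the fingers and punch below 0.1 N and distance of mould from where it was at the start of the episode below 0.02 m), for 0.2 s.
2. mould released on the press's seat, while punch and sleeve are still on the bed (x of mould in the frame of press between -0.012 and 0.012 m and y of mould in the frame of press between -0.012 and 0.012 m and z of mould in the frame of press between 0.02 and 0.0275 m and angle between each of mould, punch's own z axis and vertical below 0.08 rad and angle between the x axis of mould and the x axis of press, either way round below 0.15 rad and linear speed of each of mould, sleeve, punch below 0.02 m/s and contact force between the fingers and mould below 0.1 N and x of sleeve in the frame of bed between -0.05 and 0.05 m and y of sleeve in the frame of bed between -0.06 and 0.06 m and z of sleeve in the frame of bed between 0.02 and 0.0265 m and angle between the x axis of sleeve and the x axis of bed, either way round below 0.2 rad and contact force between the fingers and sleeve below 0.1 N and x of punch in the frame of bed between -0.055 and 0.055 m and y of punch in the frame of bed between -0.06 and 0.06 m and z of punch in the frame of bed between 0.009 and 0.016 m and contact force between the fingers and punch below 0.1 N), for 0.2 s.
At the end, for the whole second after the job is handed in: The mould rests flat on the press's seat, within 12 mm of its middle in x and y and square within 0.15 rad; the sleeve lies in its own rack lane (along it within 0.15 rad) and the punch stands upright in its own, each within 15 mm of where it was at the start; all released and at rest (x of mould in the frame of press between -0.012 and 0.012 m and y of mould in the frame of press between -0.012 and 0.012 m and z of mould in the frame of press between 0.02 and 0.0275 m and angle between each of mould, punch's own z axis and vertical below 0.08 rad and angle between the x axis of mould and the x axis of press, either way round below 0.15 rad and linear speed of each of mould, sleeve, punch below 0.02 m/s and contact force between the fingers and mould below 0.1 N and distance of each of sleeve, punch from where it was at the start of the episode below 0.015 m and angle between the x axis of sleeve and the x axis of rack, either way round below 0.15 rad and z of punch in the frame of rack between 0.01 and 0.018 m and z of sleeve in the frame of rack between 0.022 and 0.03 m and contact force between the fingers and sleeve below 0.1 N and contact force between the fingers and punch below 0.1 N); the robot touches nothing.
It fails at once if the tin, the screwdriver or the carton is shifted by more than 30 mm (distance of any of tin, driver, carton from where it was at the start of the episode above 0.03 m).
It fails at once if the sleeve rolls off onto the table (height (world z) of sleeve below 0.018 m).
It fails at once if the punch or the mould is tipped over (angle between any of punch, mould's own z axis and vertical above 0.7 rad).
It also fails if it takes over 136 s, if anything falls off the work surface, if the arm or the gripper's body presses on something with over 40 N, if the wrist force passes 120 N, or if a joint passes its speed limit or range.

## Working session

There is one attempt and no reset: what is moved stays moved. The work goes in short steps, Python scripts to look and compute and a tool call to move; the robot and the scene stay as the last step left them, time stands still between calls to the robot, and variables do not carry over. Pictures are saved under pics/ and viewed, about 12 in all and at most 16, crops included, and the job is handed in when it is done.

Besides the shell and the picture viewer there is one more tool, called after "Emit:" in YAML: its name, and indented under it one key for each argument. servo_tool: Moves the arm, as the interface text tells. Its arguments: {"type":"object","properties":{"increments":{"type":"array"},"grip_force":{"type":"number"}},"required":["increments"]}

```bash
ls; mkdir -p pics; cat > h.py <<'E'
import numpy as np, cv2
from plant import ctrl
def shot(n,save=None):
    p=ctrl.read_camera(n)
    if save: cv2.imwrite(f'pics/{save}.png',p['frame'][:,:,::-1])
    return p
def ray(p,rc):
    K=np.array(p['K']);E=np.array(p['extrinsics'])
    d=np.array([(rc[1]-K[0,2])/K[0,0],(rc[0]-K[1,2])/K[1,1],1.])
    if p.get('fish'):
        r=np.hypot(d[0],d[1]); d=np.array([d[0]/r*np.sin(r),d[1]/r*np.sin(r),np.cos(r)])
    return E[:3,3],E[:3,:3]@d
def onz(p,rc,z):
    o,d=ray(p,rc); return o+d*(z-o[2])/d[2]
def proj(p,X):
    K=np.array(p['K']);E=np.array(p['extrinsics'])
    c=E[:3,:3].T@(np.array(X)-E[:3,3])
    if p.get('fish'):
        r=np.hypot(c[0],c[1]);t=np.arctan2(r,c[2]);c=np.array([c[0]/r*t,c[1]/r*t,1])
    return K[0,0]*c[0]/c[2]+K[0,2],K[1,1]*c[1]/c[2]+K[1,2]
E
python3 - <<'E'
from h import *
s=ctrl.get_state();print(ctrl.grip_point_offset,s['eef_pos'],s['tcp_rot'],s['opening'],s['time'])
Z=dict(rack=0,press=0,bed=0,mould=.014,sleeve=.0267,punch=.014,tin=0,driver=.01,carton=0)
for c in('scene','side','wrist'):
    p=shot(c,c+'0'); p['fish']=c=='wrist'
    print(c,p['K'],np.round(p['extrinsics'],3).tolist())
    for n in Z:
        for d in ctrl.landmark_of(p,n)[:2]:
            print(n,round(d['conf'],2),np.round(d['centre'],1),np.round(onz(p,d['centre'],Z[n]),4))
E
```

```text
pics
0.0187 [0.18806367 0.64758268 0.22993236] [ 1.40936282e-01  9.90017960e-01 -1.13501005e-03 -3.38820094e-04] 1.0015820968041134 0.0
scene [[447.3458495    0.         282.75873919]
 [  0.         447.3458495  211.25688751]
 [  0.           0.           1.        ]] [[0.647, 0.648, -0.402, 0.927], [0.762, -0.55, 0.342, -0.279], [0.0, -0.527, -0.85, 0.789], [0.0, 0.0, 0.0, 1.0]]
rack 0.76 [208.9 286. ] [0.5538 0.0472 0.    ]
press 0.97 [127.5 347.8] [0.4762 0.3048 0.    ]
bed 0.56 [268.4 128.1] [ 0.4598 -0.2723  0.    ]
mould 0.97 [215.7 292.2] [0.5809 0.0404 0.014 ]
sleeve 0.69 [198.8 265.7] [0.5211 0.0204 0.0267]
punch 0.91 [188.8 289.9] [0.5278 0.0802 0.014 ]
tin 0.68 [144.5 259.1] [0.3817 0.1134 0.    ]
driver 0.79 [181.8 181.9] [ 0.3625 -0.0821  0.01  ]
carton 0.87 [285.3 352. ] [0.7633 0.0315 0.    ]
side [[438.18423287   0.         279.2910513 ]
 [  0.         438.18423287 211.77004344]
 [  0.           0.           1.        ]] [[0.996, -0.042, 0.082, 0.503], [-0.091, -0.561, 0.823, -0.703], [0.011, -0.827, -0.562, 0.505], [0.0, 0.0, 0.0, 1.0]]
rack 0.7 [209.9 272.4] [0.5631
[... 238 characters left out ...]
.3857 0.0737 0.0267]
punch 0.62 [196.3 253.3] [0.5254 0.0782 0.014 ]
punch 0.46 [208.3 284.4] [0.586  0.0282 0.014 ]
tin 0.89 [196.5 187.8] [0.3855 0.1101 0.    ]
driver 0.6 [254.5 172.8] [ 0.377  -0.0962  0.01  ]
carton 0.92 [211.2 366.1] [0.7555 0.0257 0.    ]
wrist [[325.1922621    0.         280.00780621]
 [  0.         325.1922621  211.48602035]
 [  0.           0.           1.        ]] [[0.279, 0.919, 0.277, 0.117], [0.96, -0.267, -0.081, 0.669], [-0.001, 0.289, -0.957, 0.375], [0.0, 0.0, 0.0, 1.0]]
press 0.89 [384.9 141.1] [0.466 0.31  0.   ]
tin 0.75 [357.8  45. ] [0.3862 0.1066 0.    ]
driver 0.55 [358.6  43.3] [0.3808 0.1142 0.01  ]
carton 0.41 [384.8 140.9] [0.4657 0.3098 0.    ]
```

View pics/scene0.png

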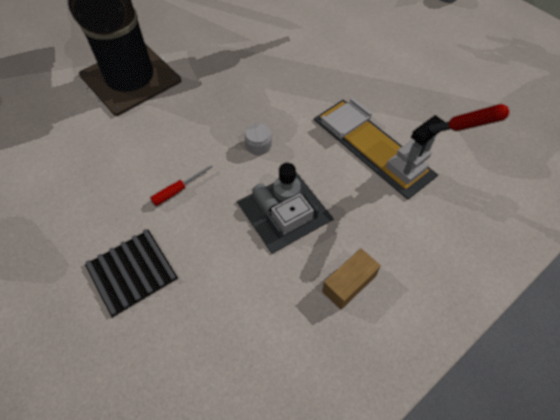

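View pics/side0.png

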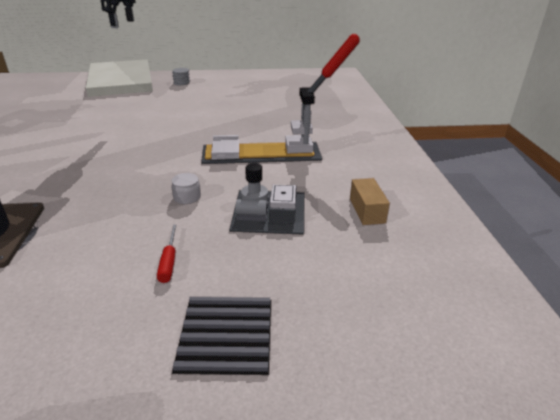

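The scene shows the press seat near pixel (347,119), the rack (286,210), the bed (130,270), the punch knob (288,173) and the carton (352,278). The side view agrees: the sleeve is at (250,210), right of the punch. Next I move the wrist camera over the rack.

Emit:
servo_tool:
  increments:
    - [1,0.6,-0.75,0.1,0.3]
    - [1,1.2,-1.5,0.2,0.6]
    - [1,1.8,-2.3,0.3,0.9]
    - [1,2.4,-3,0.4,1.2]
    - [1,3,-3.8,0.5,1.6]
    - [1,3.6,-4.6,0.6,1.9]
    - [1,4.2,-5.4,0.7,2.2]
    - [1,4.8,-6.1,0.8,2.5]
    - [1,5.4,-6.8,1,2.8]
    - [1,5.8,-7.4,1.2,3.2]

```text
time: 2.33
eef_pos: [0.4218, 0.35, 0.2796]
tcp_rot: [0.002, 1.0, -0.0, 0.0]
contact_force: [0.3, 0.6, 0.5]
opening: 0.996
```

Emit:
servo_tool:
  increments:
    - [1,0.2,-0.9,0,0]
    - [1,0.4,-1.8,0,0]
    - [1,0.6,-2.7,0,0]
    - [1,0.8,-3.6,0,0]
    - [1,1,-4.5,0,0]
    - [1,1.2,-5.4,0,0]
    - [1,1.4,-6.3,0,0]
    - [1,1.6,-7.2,0,0]
    - [1,1.8,-8,0,0]
    - [1,1.9,-8.6,0,0]

```text
time: 3.17
eef_pos: [0.4982, 0.0034, 0.2799]
tcp_rot: [0.003, 1.0, -0.001, 0.001]
contact_force: [-0.7, 0.4, 0.5]
opening: 1.002
```

```bash
python3 - <<'E'
from h import *
s=ctrl.get_state();print(s['eef_pos'],s['tcp_rot'],s['qpos'],s['time'])
p=shot('wrist','w1');p['fish']=1
print(np.round(p['extrinsics'],3).tolist())
Z=dict(rack=0,press=0,bed=0,mould=.014,sleeve=.0267,punch=.014)
for n in Z:
    for d in ctrl.landmark_of(p,n)[:1]:
        print(n,round(d['conf'],2),np.round(d['centre'],1),np.round(onz(p,d['centre'],Z[n]),4))
E
```

```text
[0.49822365 0.00340274 0.27990721] [ 2.60310474e-03  9.99996202e-01 -5.51111588e-04  7.18787920e-04] [-1.96684652e-01 -1.48508079e-01  1.94684905e+00 -8.25861796e-04
  1.34162859e+00 -1.76208781e+00] 3.1667
[[0.006, 0.957, 0.29, 0.424], [1.0, -0.005, -0.003, 0.004], [-0.002, 0.29, -0.957, 0.424], [0.0, 0.0, 0.0, 1.0]]
rack 0.88 [221.5 307.1] [0.567  0.0398 0.    ]
press 0.77 [154.2 485.2] [0.4642 0.3108 0.    ]
bed 0.74 [155.7 482.4] [0.4668 0.3056 0.    ]
mould 0.56 [238.9 306. ] [0.5872 0.0376 0.014 ]
sleeve 0.8 [192.2 293.8] [0.5191 0.0201 0.0267]
punch 0.56 [196.1 328.8] [0.5275 0.0665 0.014 ]
```

View pics/w1.png

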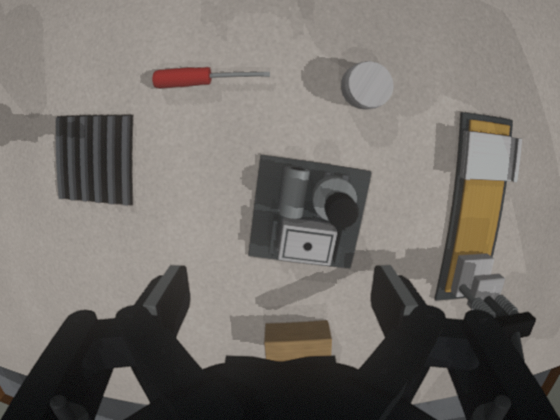

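The wrist view shows rack plate corners near (261,154), (371,171), (353,268) and (249,255), the mould dot at (307,246), the bed on the left and the press seat at (488,157). I'll rectify this to a top-down map for accuracy.

```bash
cat >> h.py <<'E'
def ortho(p,z,x0,x1,y0,y1,s=.0005):
    # image: row grows with x, column grows with y
    xs=np.arange(x0,x1,s);ys=np.arange(y0,y1,s)
    X,Y=np.meshgrid(xs,ys,indexing='ij')
    E=np.array(p['extrinsics']);K=np.array(p['K'])
    c=(np.stack([X,Y,np.full_like(X,z)],-1)-E[:3,3])@E[:3,:3]
    r=np.hypot(c[...,0],c[...,1]);t=np.arctan2(r,c[...,2])/r if p.get('fish') else 1/c[...,2]
    return cv2.remap(p['frame'][:,:,::-1].copy(),(K[0,0]*c[...,0]*t+K[0,2]).astype('f4'),(K[1,1]*c[...,1]*t+K[1,2]).astype('f4'),cv2.INTER_CUBIC)
def bri(a): return np.clip(255*(a/255.)**.6,0,255).astype('u1')
def grid(a,x0,y0,s=.0005,step=.02):
    for v in np.arange(np.ceil(x0/step)*step,x0+a.shape[0]*s,step):
        r=int((v-x0)/s);cv2.line(a,(0,r),(5,r),(0,0,255),1);cv2.putText(a,f'{v*1000:.0f}',(6,r+3),0,.3,(0,0,255),1)
    for v in np.arange(np.ceil(y0/step)*step,y0+a.shape[1]*s,step):
        r=int((v-y0)/s);cv2.line(a,(r,0),(r,5),(0,0,255),1);cv2.putText(a,f'{v*1000:.0f}',(r-8,14),0,.3,(0,0,255),1)
    return a
E
python3 - <<'E'
from h import *
p=shot('wrist');p['fish']=1
a=grid(bri(ortho(p,.006,.46,.66,-.06,.14)),.46,-.06)
b=grid(bri(ortho(p,.046,.46,.66,-.06,.14)),.46,-.06)
cv2.imwrite('pics/m1.png',np.hstack([a,b]))
E
```

```text
(no output)
```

View pics/m1.png

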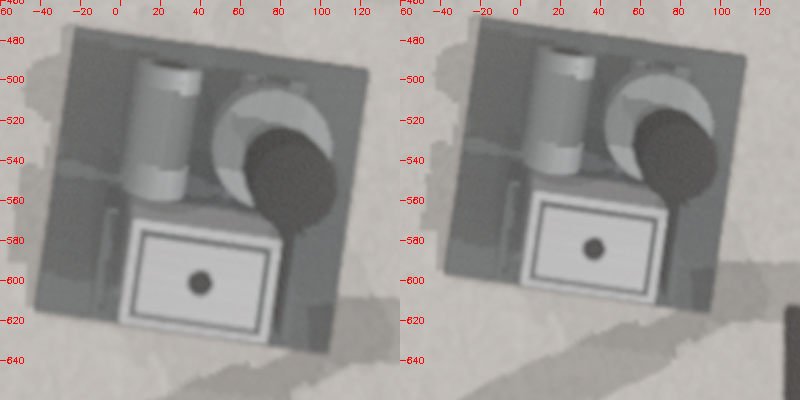

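The map gives the rack origin at about (562,40) mm with yaw −0.14, the mould at (583.5,37) with yaw −0.13, the punch at (527,72) and the sleeve at (519,20). Next I map the bed and the press seat from this same position.

```bash
python3 - <<'E'
from h import *
p=shot('wrist');p['fish']=1
a=grid(bri(ortho(p,.012,.37,.56,-.37,-.18)),.37,-.37)
b=grid(bri(ortho(p,.024,.38,.57,.21,.40)),.38,.21)
cv2.imwrite('pics/m2.png',np.hstack([a,b]))
E
```

```text
Traceback (most recent call last):
ValueError: all the input array dimensions except for the concatenation axis must match exactly, but along dimension 0, the array at index 0 has size 381 and the array at index 1 has size 380
```

```bash
python3 - <<'E'
from h import *
p=shot('wrist');p['fish']=1
a=grid(bri(ortho(p,.012,.37,.56,-.37,-.18)),.37,-.37)
b=grid(bri(ortho(p,.024,.38,.57,.21,.40)),.38,.21)
cv2.imwrite('pics/m2.png',np.hstack([a[:380],b[:380]]))
E
```

```text
(no output)
```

View pics/m2.png

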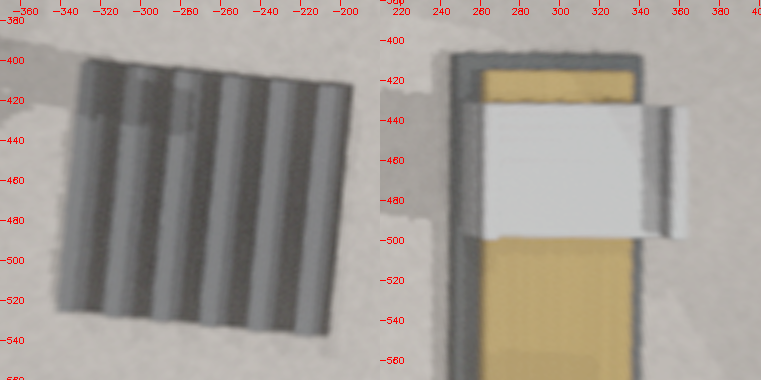

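Measured poses: bed centre about (469.5,−272.5) mm with yaw −0.095 (rib stripes checked), press seat about (466,307) with yaw near 0. Now I pick the punch.

Emit:
servo_tool:
  increments:
    - [1,0.4,0.8,-0.2,0]
    - [1,0.72,1.72,-0.6,0]
    - [1,0.72,1.72,-1.4,0]
    - [1,0.72,1.72,-2.2,0]
    - [1,0.72,1.72,-3,0]
    - [1,0.72,1.72,-3.6,0]
    - [1,0.72,1.72,-3.6,0]
    - [1,0.72,1.72,-3.6,0]
    - [1,0.72,1.72,-3.6,0]
    - [1,0.72,1.72,-3.6,0]

```text
time: 4.5
eef_pos: [0.5282, 0.076, 0.1383]
tcp_rot: [0.001, 1.0, -0.0, 0.003]
contact_force: [0.2, -0.3, -0.4]
opening: 0.998
```

```bash
python3 - <<'E'
from h import *
p=shot('wrist','w2');p['fish']=1
s=ctrl.get_state();print(s['eef_pos'])
print(proj(p,[s['eef_pos'][0],s['eef_pos'][1],.09]))
print([ (d['conf'],onz(p,d['centre'],.014)) for d in ctrl.landmark_of(p,'punch')])
print([ (d['conf'],onz(p,d['centre'],.0267)) for d in ctrl.landmark_of(p,'sleeve')])
E
```

```text
[0.52817447 0.07591032 0.1383114 ]
(np.float64(280.02201150318103), np.float64(235.29922225985044))
[(0.77, array([0.52767362, 0.07186721, 0.014     ]))]
[(0.56, array([0.5172382 , 0.01929631, 0.0267    ]))]
```

View pics/w2.png

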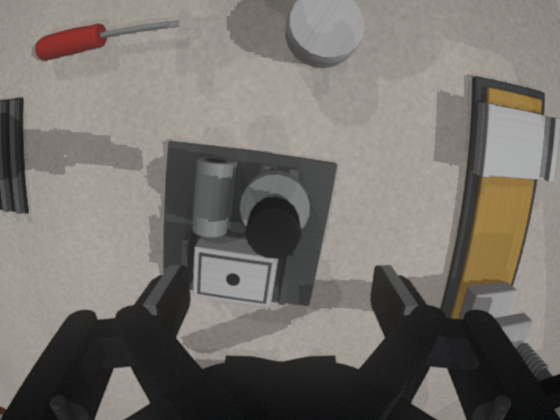

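The knob is at pixel (273,227), about 4 mm to −y of the tool. Descending and gripping.

Emit:
servo_tool:
  increments:
    - [1,0,-0.1,-0.4,0]
    - [1,0,-0.1,-0.9,0]
    - [1,0,-0.1,-1.4,0]
    - [1,0,-0.1,-1.8,0]
    - [1,0,-0.1,-2.05,0]
    - [1,0,-0.1,-2.05,0]
    - [1,0,-0.1,-2.05,0]
    - [0,0,-0.1,-2.05,0]
    - [0,0,-0.1,-2.05,0]
    - [0,0,-0.1,-2.05,0]
  grip_force: 60

```text
time: 5.48
eef_pos: [0.5286, 0.0718, 0.0569]
tcp_rot: [0.001, 1.0, -0.0, 0.003]
contact_force: [-0.2, -0.6, 0.4]
opening: 0.603
```

Emit:
servo_tool:
  increments:
    - [0,0,0,0,0]
    - [0,0,0,0,0]
    - [0,0,0,0,0]
    - [0,0,0,0,0]
    - [0,0,0,0,0]
    - [0,0,0,0,0]
    - [0,0,0,0,0]
    - [0,0,0,0,0]
    - [0,0,0,0,0]
    - [0,0,0,0,0]

```text
time: 6.32
eef_pos: [0.5294, 0.0717, 0.0581]
tcp_rot: [0.001, 1.0, -0.0, 0.004]
contact_force: [-1.2, -1.3, 6.7]
opening: 0.405
```

Emit:
servo_tool:
  increments:
    - [0,0,0,0.4,0]
    - [0,0,0,1,0]
    - [0,0,0,1.6,0]
    - [0,0,-0.4,2,0]
    - [0,-0.1,-1,2,0]
    - [0,-0.2,-1.7,2,0]
    - [0,-0.4,-2.4,2,0]
    - [0,-0.5,-3.1,2,0]
    - [0,-0.7,-3.8,2,0]
    - [0,-0.8,-4.4,2,0]

```text
time: 7.15
eef_pos: [0.4951, -0.1051, 0.1359]
tcp_rot: [0.001, 1.0, 0.0, 0.002]
contact_force: [0.2, 0.1, -5.1]
opening: 0.405
```

Emit:
servo_tool:
  increments:
    - [0,-0.1,-0.6,0,0]
    - [0,-0.2,-1.2,0,0]
    - [0,-0.3,-1.8,0,0]
    - [0,-0.4,-2.4,0,0]
    - [0,-0.5,-2.8,0,0]
    - [0,-0.55,-3.1,0,0]
    - [0,-0.6,-3.3,0,0]
    - [0,-0.6,-3.3,0,0]
    - [0,-0.6,-3.3,0,0]
    - [0,-0.6,-3.3,0,0]

```text
time: 7.98
eef_pos: [0.471, -0.236, 0.1354]
tcp_rot: [0.001, 1.0, 0.001, 0.002]
contact_force: [-0.1, -0.1, -5.3]
opening: 0.403
```

```bash
python3 - <<'E'
from h import *
p=shot('wrist');p['fish']=1
s=ctrl.get_state();print(s['eef_pos'],s['opening'])
a=grid(bri(ortho(p,.012,.37,.56,-.37,-.18)),.37,-.37)[:380]
b=bri(p['frame'][:,:,::-1])[:380]
cv2.imwrite('pics/m3.png',np.hstack([a,b])[:,:800])
print([ (d['conf'],onz(p,d['centre'],.0)) for d in ctrl.landmark_of(p,'bed')])
E
```

```text
[ 0.47109333 -0.23599982  0.13553485] 0.4034475992205541
[(0.69, array([ 0.47170838, -0.27197426,  0.        ]))]
```

View pics/m3.png

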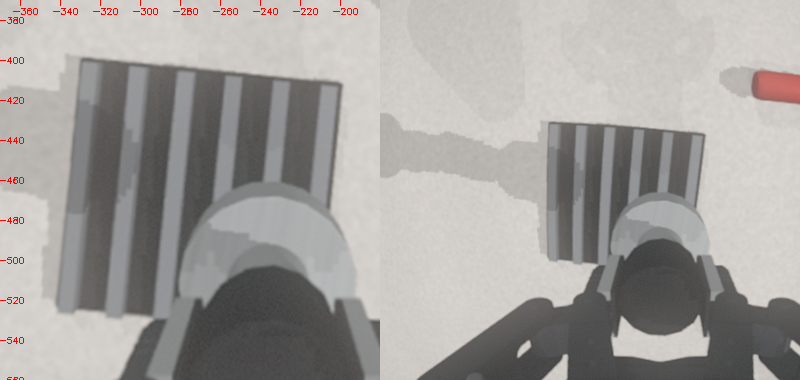

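The bed fit is confirmed: centre (471,−271) mm, yaw −0.09. Now I lower the punch.

Emit:
servo_tool:
  increments:
    - [0,0.07,-0.13,-0.3,0]
    - [0,0.07,-0.13,-0.7,0]
    - [0,0.07,-0.13,-1.1,0]
    - [0,0.07,-0.13,-1.5,0]
    - [0,0.07,-0.13,-1.75,0]
    - [0,0.07,-0.13,-1.85,0]
    - [0,0.07,-0.13,-1.92,0]
    - [0,0.07,-0.13,-1.97,0]
    - [0,0.07,-0.13,-1.97,0]
    - [0,0.07,-0.13,-1.97,0]

```text
time: 8.92
eef_pos: [0.4746, -0.2416, 0.0577]
tcp_rot: [0.0, 1.0, 0.0, 0.003]
contact_force: [-0.1, -0.1, -4.2]
opening: 0.408
```

Emit:
servo_tool:
  increments:
    - [0,0,0,-0.03,0]
    - [0,0,0,-0.05,0]
    - [0,0,0,-0.05,0]
    - [0.5,0,0,-0.05,0]
    - [1,0,0,-0.05,0]
    - [1,0,0,-0.05,0]
    - [1,0,0,-0.05,0]
    - [1,0,0,-0.05,0]
    - [1,0,0,-0.05,0]
    - [1,0,0,0,0]

```text
time: 9.75
eef_pos: [0.4744, -0.2415, 0.0576]
tcp_rot: [0.0, 1.0, 0.0, 0.002]
contact_force: [-0.3, -0.2, -0.1]
opening: 1.006
```

Emit:
servo_tool:
  increments:
    - [1,0,0,0.3,0]
    - [1,0,0,1,0]
    - [1,0,0,1.8,0]
    - [1,0,0,2.6,0]
    - [1,0.1,0.8,3,0]
    - [1,0.3,1.6,3,0]
    - [1,0.5,2.5,3,-0.5]
    - [1,0.7,3.4,3,-1]
    - [1,0.8,4.3,3,-1.4]
    - [1,0.9,5.2,3,-1.5]

```text
time: 10.58
eef_pos: [0.5106, -0.0319, 0.179]
tcp_rot: [0.066, 0.998, -0.0, 0.003]
contact_force: [1.1, 0.1, -1.1]
opening: 0.996
```

Emit:
servo_tool:
  increments:
    - [1,0.1,0.5,-0.4,0]
    - [1,0.19,1.1,-0.9,0]
    - [1,0.19,1.25,-1.4,0]
    - [1,0.19,1.29,-1.7,0]
    - [1,0.19,1.29,-1.7,0]
    - [1,0.19,1.29,-1.7,0]
    - [1,0.19,1.29,-1.7,0]
    - [1,0.19,1.29,-1.7,0]
    - [1,0.19,1.29,-1.7,0]
    - [1,0.19,1.29,-1.7,0]

```text
time: 11.42
eef_pos: [0.5189, 0.0191, 0.1119]
tcp_rot: [0.067, 0.998, -0.0, 0.004]
contact_force: [0.1, 0.8, -0.8]
opening: 1.0
```

```bash
python3 - <<'E'
from h import *
p=shot('wrist');p['fish']=1
s=ctrl.get_state();print(s['eef_pos'],s['tcp_rot'])
a=grid(bri(ortho(p,.0267,.46,.62,-.06,.12,.0004)),.46,-.06,.0004)
b=grid(bri(ortho(p,.046,.46,.62,-.06,.12,.0004)),.46,-.06,.0004)
h=min(len(a),len(b));cv2.imwrite('pics/m4.png',np.hstack([a[:h,:400],b[:h,:400]]))
for n,z in(('sleeve',.0267),('mould',.014),('rack',0)):
  print(n,[ (d['conf'],onz(p,d['centre'],z)) for d in ctrl.landmark_of(p,n)])
q=shot('side')
print([ (d['conf'],onz(q,d['centre'],.012)) for d in ctrl.landmark_of(q,'punch')])
E
```

```text
[0.51870428 0.01918514 0.11171264] [ 6.68842473e-02  9.97753177e-01 -9.06869883e-05  3.88432906e-03]
sleeve [(0.93, array([0.52034586, 0.01809374, 0.0267    ]))]
mould [(0.75, array([0.58685502, 0.03739678, 0.014     ]))]
rack [(0.9, array([0.56421081, 0.03992466, 0.        ]))]
[(0.78, array([ 0.47176983, -0.23961896,  0.012     ]))]
```

View pics/m4.png

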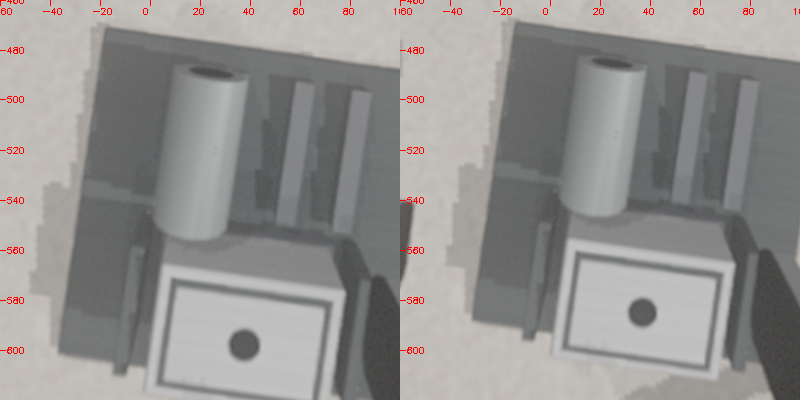

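The sleeve axis is at about (520,20) mm, so the tool is centred on it. The mould is at (584,37) with yaw −0.14. Descending on the sleeve.

Emit:
servo_tool:
  increments:
    - [1,0,0.02,-0.5,0]
    - [1,0,0.02,-1,0]
    - [1,0,0.02,-1.5,0]
    - [1,0,0.02,-2,0]
    - [1,0,0.02,-2.3,0]
    - [1,0,0.02,-2.36,0]
    - [1,0,0.02,-2.36,0]
    - [0.5,0,0.02,-2.36,0]
    - [0.2,0,0.02,-2.36,0]
    - [0,0,0.02,-2.36,0]
  grip_force: 50

```text
time: 12.55
eef_pos: [0.5193, 0.0203, 0.0179]
tcp_rot: [0.066, 0.998, -0.0, 0.005]
contact_force: [-0.5, -0.8, -0.5]
opening: 0.607
```

Emit:
servo_tool:
  increments:
    - [0,0,0,0,0]
    - [0,0,0,0,0]
    - [0,0,0,0,0]
    - [0,0,0,0,0]
    - [0,0,0,0,0]
    - [0,0,0,0,0]
    - [0,0,0,0.1,0]
    - [0,0,0,0.2,0]
    - [0,0,0,0.3,0]
    - [0,0,0,0.4,0]

```text
time: 13.38
eef_pos: [0.5187, 0.0205, 0.0337]
tcp_rot: [0.066, 0.998, -0.0, 0.004]
contact_force: [0.3, -0.7, -2.0]
opening: 0.33
```

Emit:
servo_tool:
  increments:
    - [0,0,0,0.8,0]
    - [0,0,0,1.6,0]
    - [0,0,0,2.4,0]
    - [0,0,-0.5,3,0]
    - [0,-0.1,-1.2,3,0.1]
    - [0,-0.2,-2,3,0.2]
    - [0,-0.4,-2.8,3,0.3]
    - [0,-0.5,-3.6,3,0.4]
    - [0,-0.6,-4.4,3,0.5]
    - [0,-0.7,-5.2,3,0.5]

```text
time: 14.22
eef_pos: [0.4899, -0.1887, 0.1537]
tcp_rot: [0.045, 0.999, 0.0, 0.004]
contact_force: [0.4, 0.0, -1.6]
opening: 0.331
```

Emit:
servo_tool:
  increments:
    - [0,-0.1,-0.7,0,0]
    - [0,-0.2,-1.4,0,0]
    - [0,-0.3,-2.1,0,0]
    - [0,-0.4,-2.7,0,0]
    - [0,-0.5,-3.1,0,0]
    - [0,-0.55,-3.3,0,0]
    - [0,-0.55,-3.3,0,0]
    - [0,-0.55,-3.3,0,0]
    - [0,-0.55,-3.3,0,0]
    - [0,-0.55,-3.3,0,0]

```text
time: 15.05
eef_pos: [0.4681, -0.3193, 0.1535]
tcp_rot: [0.044, 0.999, 0.001, 0.004]
contact_force: [-0.0, 0.8, -1.9]
opening: 0.331
```

```bash
python3 - <<'E'
from h import *
p=shot('wrist');p['fish']=1
s=ctrl.get_state();print(s['eef_pos'],s['tcp_rot'],s['opening'])
a=grid(bri(ortho(p,.012,.37,.56,-.37,-.18)),.37,-.37)[:380]
b=bri(p['frame'][:,:,::-1])[:380]
cv2.imwrite('pics/m5.png',np.hstack([a,b])[:,:800])
E
```

```text
[ 0.46818547 -0.31942204  0.15360007] [4.37770469e-02 9.99034261e-01 4.45174892e-04 3.73062989e-03] 0.3305817232393771
```

View pics/m5.png

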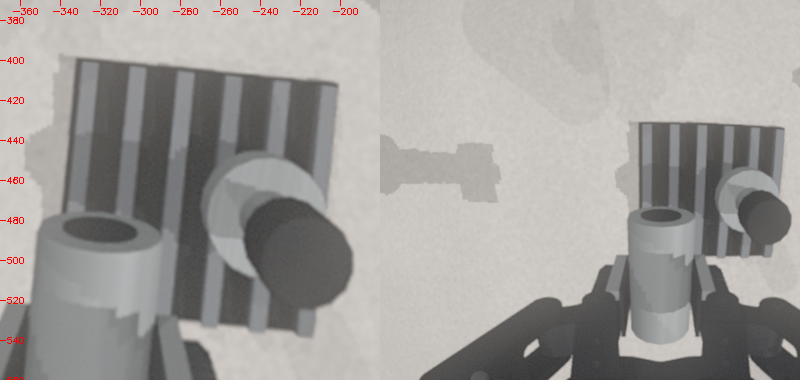

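The punch is standing on the ribs. The groove middle at x=468 is y≈−319 mm, which matches the tool. Lowering the sleeve.

Emit:
servo_tool:
  increments:
    - [0,0,0,-0.6,0]
    - [0,0,0,-1.3,0]
    - [0,0,0,-2,0]
    - [0,0,0,-2.6,0]
    - [0,0,0,-3,0]
    - [0,0,0,-3.2,0]
    - [0,0,0,-3.3,0]
    - [0,0,0,-3.36,0]
    - [0,0,0,-3.4,0]
    - [0,0,0,-3.4,0]

```text
time: 15.93
eef_pos: [0.4689, -0.3199, 0.0187]
tcp_rot: [0.044, 0.999, -0.0, 0.004]
contact_force: [-0.3, -0.7, -2.0]
opening: 0.333
```

Emit:
servo_tool:
  increments:
    - [0,0,0.01,-0.03,0]
    - [0,0,0.01,-0.06,0]
    - [0,0,0.01,-0.07,0]
    - [0,0,0.01,-0.07,0]
    - [0.4,0,0.01,-0.07,0]
    - [0.5,0,0.01,-0.07,0]
    - [0.6,0,0.01,-0.07,0]
    - [0.6,0,0.01,-0.07,0]
    - [0.6,0,0.01,-0.07,0]
    - [0.6,0,0.01,-0.07,0]

```text
time: 16.77
eef_pos: [0.469, -0.32, 0.016]
tcp_rot: [0.044, 0.999, -0.001, 0.005]
contact_force: [-0.3, -1.4, 1.0]
opening: 0.603
```

Emit:
servo_tool:
  increments:
    - [0.6,0,0,0.1,0]
    - [0.6,0,0,0.4,0]
    - [0.6,0,0,1,0]
    - [0.6,0,0,1.8,0]
    - [0.6,0,0,2.6,0]
    - [0.6,0,0,3.4,0]
    - [0.8,0,0,4,0]
    - [1,0,0,4,0]
    - [1,0,0,4,0]
    - [1,0,0,4,0]

```text
time: 17.6
eef_pos: [0.4686, -0.3193, 0.1756]
tcp_rot: [0.044, 0.999, -0.0, 0.004]
contact_force: [0.3, 0.4, -0.1]
opening: 1.001
```

```bash
python3 - <<'E'
from h import *
s=ctrl.get_state();print(s['eef_pos'],s['tcp_rot'],s['opening'])
for c in('wrist','side'):
  p=shot(c,'m6'+c);p['fish']=c=='wrist'
  for n,z in(('sleeve',.0247),('punch',.012),('mould',.014)):
    print(c,n,[ (d['conf'],np.round(onz(p,d['centre'],z),4)) for d in ctrl.landmark_of(p,n)[:2]])
E
```

```text
[ 0.46856519 -0.31930661  0.17555348] [ 4.36684526e-02  9.99036921e-01 -6.52960037e-05  4.27704128e-03] 1.0011416769863881
wrist sleeve [(0.55, array([ 0.4683, -0.32  ,  0.0247]))]
wrist punch []
wrist mould [(0.73, array([0.5868, 0.0412, 0.014 ]))]
side sleeve [(0.91, array([ 0.4677, -0.3194,  0.0247]))]
side punch [(0.8, array([ 0.4682, -0.2413,  0.012 ]))]
side mould [(0.78, array([0.5874, 0.0219, 0.014 ]))]
```

View pics/m6wrist.png

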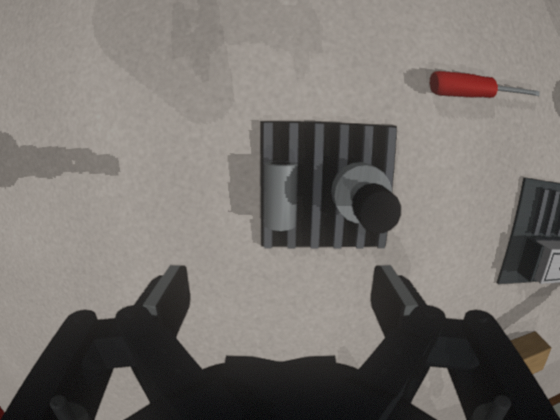

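The sleeve lies in the first groove near (280,197) and the punch stands at (362,195); both are released. Now to the mould, with the jaws turned along rack x.

Emit:
servo_tool:
  increments:
    - [1,0.2,0.6,0.1,-1.2]
    - [1,0.5,1.4,0.2,-2.5]
    - [1,0.8,2.2,0.3,-3.9]
    - [1,1.1,3.1,0.4,-5.2]
    - [1,1.4,4,0.5,-6.6]
    - [1,1.7,4.8,0.6,-8]
    - [1,1.9,5.6,0.6,-9.3]
    - [1,2.1,6.4,0.6,-10.7]
    - [1,2.3,7.2,0.6,-12]
    - [1,2.5,7.9,0.6,-13.2]

```text
time: 18.83
eef_pos: [0.5689, -0.0016, 0.1991]
tcp_rot: [0.583, 0.813, -0.002, 0.003]
contact_force: [0.4, -0.4, -0.0]
opening: 1.0
```

Emit:
servo_tool:
  increments:
    - [1,0.2,0.5,0,-1.2]
    - [1,0.4,0.9,0,-2.5]
    - [1,0.4,1,0,-3.8]
    - [1,0.4,1,0,-5]
    - [1,0.4,1,0,-5.4]
    - [1,0.4,1,0,-5.4]
    - [1,0.4,1,0,-5.4]
    - [1,0.4,1,0,-5.4]
    - [1,0.4,1,0,-5.4]
    - [1,0.4,1,0,-5.4]

```text
time: 19.67
eef_pos: [0.5849, 0.0382, 0.1991]
tcp_rot: [0.756, 0.654, -0.003, 0.003]
contact_force: [0.0, -0.3, 0.4]
opening: 1.001
```

```bash
python3 - <<'E'
from h import *
s=ctrl.get_state();print(s['eef_pos'],s['tcp_rot'],s['qpos'])
x,y=s['tcp_rot'][:2];print('jaw',90-2*np.degrees(np.arctan2(x,y)))
p=shot('wrist');p['fish']=1
a=grid(bri(ortho(p,.046,.48,.66,-.06,.13,.0004)),.48,-.06,.0004)
cv2.imwrite('pics/m7.png',np.hstack([a[:420,:400],bri(p['frame'][:,:,::-1])[:len(a),:]])[:,:800])
for n,z in(('mould',.014),('rack',0)):
    print(n,[ (d['conf'],np.round(onz(p,d['centre'],z),4)) for d in ctrl.landmark_of(p,n)[:2]])
E
```

```text
[0.58486174 0.03819472 0.19911132] [ 0.7563908   0.65410782 -0.00297943  0.00265392] [-0.10435808  0.12172922  1.8293267  -0.00859036  1.19075491  0.04360701]
jaw -8.29514126072381
mould [(0.9, array([0.5817, 0.0341, 0.014 ]))]
rack [(0.65, array([0.5647, 0.0402, 0.    ]))]
```

View pics/m7.png

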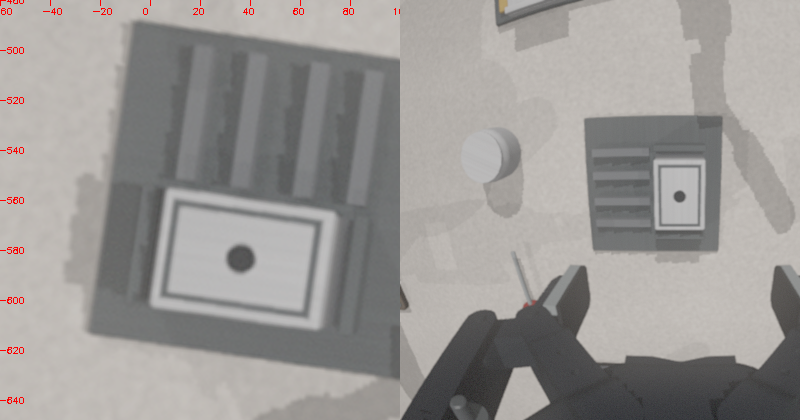

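The mould is at (583,37.6) mm with yaw −8.3°, and the jaw matches at −8.3°. Descending on it.

Emit:
servo_tool:
  increments:
    - [1,-0.04,-0.01,-0.8,0]
    - [1,-0.04,-0.01,-1.6,0]
    - [1,-0.04,-0.01,-2.4,0]
    - [1,-0.04,-0.01,-3.2,0]
    - [1,-0.04,-0.01,-3.8,0]
    - [1,-0.04,-0.01,-4.2,0]
    - [1,-0.04,-0.01,-4.35,0]
    - [1,-0.04,-0.01,-4.35,0]
    - [0.7,-0.04,-0.01,-4.35,0]
    - [0.4,-0.04,-0.01,-4.35,0]
  grip_force: 70

```text
time: 20.65
eef_pos: [0.5847, 0.0377, 0.027]
tcp_rot: [0.756, 0.654, -0.002, 0.004]
contact_force: [-0.1, -0.7, 0.4]
opening: 0.743
```

Emit:
servo_tool:
  increments:
    - [0,0,0,0,0]
    - [0,0,0,0,0]
    - [0,0,0,0,0]
    - [0,0,0,0,0]
    - [0,0,0,0,0]
    - [0,0,0,0.1,0]
    - [0,0,0,0.2,0]
    - [0,0,0,0.4,0]
    - [0,0,0,0.6,0]
    - [0,0,0,0.8,0]

```text
time: 21.48
eef_pos: [0.5844, 0.0377, 0.0594]
tcp_rot: [0.756, 0.654, -0.002, 0.004]
contact_force: [0.1, -1.0, -3.5]
opening: 0.537
```

Emit:
servo_tool:
  increments:
    - [0,0,0,0.8,0]
    - [0,0,0,1.6,0]
    - [0,-0.4,0,2.4,0.2]
    - [0,-0.8,0.6,2.8,0.4]
    - [0,-1.2,1.4,2.8,0.7]
    - [0,-1.6,2.2,2.8,1]
    - [0,-2,3,2.8,1.3]
    - [0,-2.3,3.8,2.8,1.5]
    - [0,-2.6,4.6,2.8,1.66]
    - [0,-2.9,5.3,2.8,1.66]

```text
time: 22.32
eef_pos: [0.4674, 0.2515, 0.1722]
tcp_rot: [0.707, 0.707, -0.001, 0.004]
contact_force: [0.8, -0.1, -2.6]
opening: 0.543
```

Emit:
servo_tool:
  increments:
    - [0,-0.05,0.5,0,0]
    - [0,-0.05,0.9,0,0]
    - [0,-0.05,1.2,0,0]
    - [0,-0.05,1.3,0,0]
    - [0,-0.05,1.3,0,0]
    - [0,-0.05,1.3,0,0]
    - [0,-0.05,1.3,0,0]
    - [0,-0.05,1.3,0,0]
    - [0,-0.05,1.3,0,0]
    - [0,-0.05,1.3,0,0]

```text
time: 23.15
eef_pos: [0.4655, 0.3029, 0.1722]
tcp_rot: [0.707, 0.707, -0.001, 0.004]
contact_force: [0.3, 0.9, -2.6]
opening: 0.54
```

```bash
python3 - <<'E'
from h import *
s=ctrl.get_state();print(s['eef_pos'],s['tcp_rot'],s['opening'])
x,y=s['tcp_rot'][:2];print('jaw',90-2*np.degrees(np.arctan2(x,y)))
p=shot('wrist');p['fish']=1
print(np.round(p['extrinsics'][:3,3] if 0 else np.array(p['extrinsics'])[:3,3],3))
a=grid(bri(ortho(p,.024,.38,.56,.21,.40,.0005)),.38,.21,.0005)[:360,:380]
q=shot('scene')
b=grid(bri(ortho(q,.024,.38,.56,.21,.40,.0005)),.38,.21,.0005)[:360,:380]
cv2.imwrite('pics/m8.png',np.hstack([a,b]))
for r in(p,q): print([ (d['conf'],np.round(onz(r,d['centre'],0),4)) for d in ctrl.landmark_of(r,'press')[:2]])
E
```

```text
[0.46554381 0.30292379 0.17219297] [ 0.70713461  0.70706705 -0.00124319  0.00390979] 0.5398892312103617
jaw -0.005474259343557719
[0.465 0.378 0.315]
[(0.66, array([0.4669, 0.3085, 0.    ]))]
[(0.8, array([0.4715, 0.3075, 0.    ])), (0.37, array([0.7619, 0.0273, 0.    ]))]
```

View pics/m8.png

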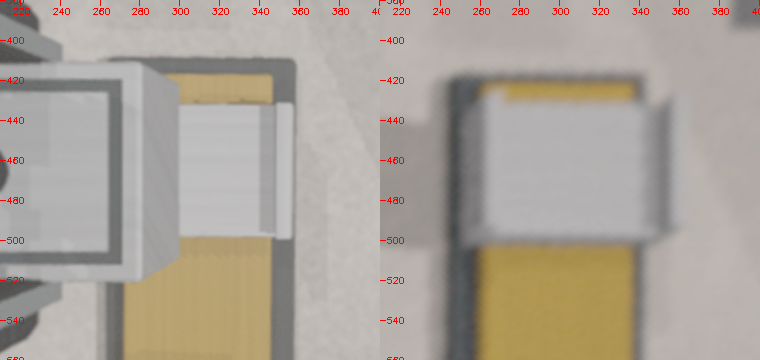

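The right stop's inner face is at y≈349 mm and the pad runs x 431–499, so the seat centre is (465,307) with yaw near 0. Lowering the mould.

Emit:
servo_tool:
  increments:
    - [0,0,0.1,-0.6,0]
    - [0,0,0.1,-1.3,0]
    - [0,0,0.1,-2,0]
    - [0,0,0.1,-2.6,0]
    - [0,0,0.1,-3,0]
    - [0,0,0.1,-3.2,0]
    - [0,0,0.1,-3.3,0]
    - [0,0,0.1,-3.35,0]
    - [0,0,0.1,-3.35,0]
    - [0,0,0.1,-3.35,0]

```text
time: 24.18
eef_pos: [0.4667, 0.3079, 0.0396]
tcp_rot: [0.707, 0.707, 0.0, 0.005]
contact_force: [1.2, -0.2, -2.9]
opening: 0.541
```

Emit:
servo_tool:
  increments:
    - [0,-0.03,-0.02,-0.03,0]
    - [0,-0.03,-0.02,-0.06,0]
    - [0,-0.03,-0.02,-0.08,0]
    - [0,-0.03,-0.02,-0.08,0]
    - [0,-0.03,-0.02,-0.08,0]
    - [0,-0.03,-0.02,-0.08,0]
    - [0,-0.03,-0.02,-0.08,0]
    - [0,-0.03,-0.02,-0.08,0]
    - [0,-0.03,-0.02,-0.08,0]
    - [0,-0.03,-0.02,-0.08,0]

```text
time: 25.02
eef_pos: [0.4666, 0.3077, 0.0394]
tcp_rot: [0.707, 0.707, 0.001, 0.005]
contact_force: [-3.8, -1.5, 9.6]
opening: 0.542
```

Emit:
servo_tool:
  increments:
    - [0,0,0,0,0]
    - [0.8,0,0,0,0]
    - [1,0,0,0,0]
    - [1,0,0,0,0]
    - [1,0,0,0,0]
    - [1,0,0,0,0]
    - [1,0,0,0,0]
    - [1,0,0,0.2,0]
    - [1,0,0,0.8,0]
    - [1,0,0,1.5,0]

```text
time: 25.85
eef_pos: [0.4649, 0.307, 0.0982]
tcp_rot: [0.707, 0.707, -0.001, 0.004]
contact_force: [0.7, 0.4, -0.1]
opening: 0.999
```

Emit:
servo_tool:
  increments:
    - [1,0,-0.4,0.8,0]
    - [1,0,-0.9,1.4,0]
    - [1,0,-1.4,2,0]
    - [1,0,-1.6,2.6,0]
    - [1,0,-1.6,2.6,0]
    - [1,0,-1.6,2.6,0]
    - [1,0,-1.6,2.6,0]
    - [1,0,-1.6,2.6,0]
    - [1,0,-1.6,2.6,0]
    - [1,0,-1.6,2.6,0]

```text
time: 26.68
eef_pos: [0.4642, 0.2431, 0.2007]
tcp_rot: [0.707, 0.708, -0.003, 0.003]
contact_force: [0.7, 0.6, -0.0]
opening: 1.005
```

```bash
python3 - <<'E'
from h import *
s=ctrl.get_state();print(s['eef_pos'],s['tcp_rot'],s['opening'])
p=shot('wrist');p['fish']=1
print(np.array(p['extrinsics'])[:3,3])
a=grid(bri(ortho(p,.056,.38,.56,.21,.40,.0005)),.38,.21,.0005)[:360,:380]
b=bri(p['frame'][:,:,::-1])[:360,80:500]
cv2.imwrite('pics/m9.png',np.hstack([a,b]))
q=shot('side')
for r in(p,q): 
  r.setdefault('fish',0)
  for n,z in (('mould',.024),('sleeve',.0247),('punch',.012)):
    print(n,[ (d['conf'],np.round(onz(r,d['centre'],z),4)) for d in ctrl.landmark_of(r,n)[:1]])
E
```

```text
[0.46419744 0.24310858 0.20071937] [ 0.70665472  0.70754702 -0.00252438  0.00315261] 1.005166289413146
[0.46349957 0.31793863 0.34389351]
mould [(0.77, array([0.4674, 0.3051, 0.024 ]))]
sleeve []
punch []
mould [(0.87, array([0.4662, 0.2993, 0.024 ]))]
sleeve [(0.79, array([ 0.4683, -0.324 ,  0.0247]))]
punch [(0.97, array([ 0.4716, -0.239 ,  0.012 ]))]
```

View pics/m9.png

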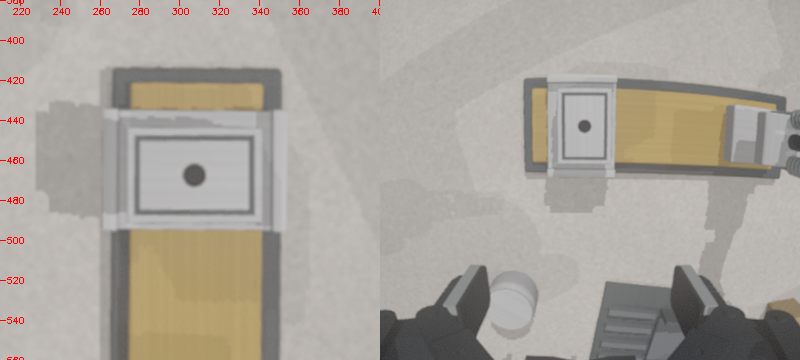

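The mould sits square at (467,307) mm, 2 mm off seat centre, between the stops. The sleeve and punch are unchanged on the bed. Going back for the sleeve.

Emit:
servo_tool:
  increments:
    - [1,0.1,-0.7,0,1.2]
    - [1,0.3,-1.4,0,2.5]
    - [1,0.5,-2.2,0,3.8]
    - [1,0.7,-3.1,0,5.1]
    - [1,0.8,-4,0,6.4]
    - [1,0.8,-4.9,0,7.7]
    - [1,0.8,-5.8,0,9]
    - [1,0.8,-6.7,0,10.3]
    - [1,0.8,-7.6,0,11.5]
    - [1,0.7,-8.4,0,12.7]

```text
time: 27.92
eef_pos: [0.4931, -0.0948, 0.2026]
tcp_rot: [0.227, 0.974, 0.001, 0.005]
contact_force: [-0.6, 0.8, -0.2]
opening: 0.995
```

Emit:
servo_tool:
  increments:
    - [1,-0.1,-0.8,0,1]
    - [0.8,-0.2,-1.7,0,2]
    - [0.6,-0.3,-2.6,0,3]
    - [0.6,-0.4,-3.5,-0.2,4]
    - [0.6,-0.5,-4.4,-0.4,4.3]
    - [0.6,-0.55,-5.2,-0.6,4.3]
    - [0.6,-0.6,-5.6,-0.7,4.3]
    - [0.6,-0.6,-5.66,-0.7,4.3]
    - [0.6,-0.6,-5.66,-0.7,4.3]
    - [0.6,-0.6,-5.66,-0.7,4.3]

```text
time: 28.75
eef_pos: [0.4694, -0.3203, 0.1748]
tcp_rot: [0.041, 0.999, 0.002, 0.004]
contact_force: [-0.4, -0.3, -0.2]
opening: 0.601
```

```bash
python3 - <<'E'
from h import *
s=ctrl.get_state();print(s['eef_pos'],s['opening'])
x,y=s['tcp_rot'][:2];print('jaw',90-2*np.degrees(np.arctan2(x,y)))
p=shot('wrist');p['fish']=1
print([ (d['conf'],np.round(onz(p,d['centre'],.0247),4)) for d in ctrl.landmark_of(p,'sleeve')[:1]])
E
```

```text
[ 0.46935329 -0.32031725  0.17480988] 0.6010417522444079
jaw 85.32519186042103
[(0.74, array([ 0.4683, -0.3211,  0.0247]))]
```

Emit:
servo_tool:
  increments:
    - [0.6,0,0,-0.7,0]
    - [0.6,0,0,-1.5,0]
    - [0.6,0,0,-2.3,0]
    - [0.6,0,0,-3.1,0]
    - [0.6,0,0,-3.6,0]
    - [0.6,0,0,-3.85,0]
    - [0.6,0,0,-3.95,0]
    - [0.6,0,0,-3.97,0]
    - [0.3,0,0,-3.97,0]
    - [0,0,0,-3.97,0]
  grip_force: 50

```text
time: 29.68
eef_pos: [0.4707, -0.3198, 0.0181]
tcp_rot: [0.04, 0.999, 0.002, 0.006]
contact_force: [-0.2, 4.5, 15.0]
opening: 0.335
```

Emit:
servo_tool:
  increments:
    - [0,0,0,0,0]
    - [0,0,0,0,0]
    - [0,0,0,0,0]
    - [0,0,0,0,0]
    - [0,0,0,0,0]
    - [0,0,0,0.2,0]
    - [0,0,0,0.5,0]
    - [0,0,0,1.1,0]
    - [0,0,0,1.9,0]
    - [0,0,0,2.7,0]

```text
time: 30.52
eef_pos: [0.47, -0.3193, 0.1271]
tcp_rot: [0.04, 0.999, 0.002, 0.005]
contact_force: [1.4, -0.8, -1.3]
opening: 0.331
```

Emit:
servo_tool:
  increments:
    - [0,0,0,0.5,0]
    - [0,0,0.3,0.7,0]
    - [0,0.1,0.9,0.7,0]
    - [0,0.2,1.7,0.7,0]
    - [0,0.3,2.5,0.7,-0.2]
    - [0,0.5,3.4,0.7,-0.3]
    - [0,0.6,4.3,0.7,-0.4]
    - [0,0.7,5.1,0.7,-0.5]
    - [0,0.9,5.9,0.7,-0.6]
    - [0,1,6.7,0.7,-0.6]

```text
time: 31.35
eef_pos: [0.5091, -0.0488, 0.1544]
tcp_rot: [0.067, 0.998, 0.002, 0.004]
contact_force: [0.9, -0.0, -1.7]
opening: 0.33
```

Emit:
servo_tool:
  increments:
    - [0,0.1,0.6,0,0]
    - [0,0.2,1.2,0,0]
    - [0,0.25,1.6,0,0]
    - [0,0.25,1.75,0,0]
    - [0,0.25,1.75,0,0]
    - [0,0.25,1.75,-0.5,0]
    - [0,0.25,1.75,-1,0]
    - [0,0.25,1.75,-1.5,0]
    - [0,0.25,1.75,-1.5,0]
    - [0,0.25,1.75,-1.5,0]

```text
time: 32.18
eef_pos: [0.5177, 0.0205, 0.0932]
tcp_rot: [0.067, 0.998, 0.002, 0.003]
contact_force: [0.4, 0.3, -1.9]
opening: 0.327
```

```bash
python3 - <<'E'
from h import *
s=ctrl.get_state();print(s['eef_pos'],s['opening'])
x,y=s['tcp_rot'][:2];print('jaw',90-2*np.degrees(np.arctan2(x,y)))
p=shot('wrist');p['fish']=1
a=grid(bri(ortho(p,.014,.46,.62,-.06,.12,.0005)),.46,-.06,.0005)[:320,:360]
b=bri(p['frame'][:,:,::-1])[:320,60:500]
cv2.imwrite('pics/m10.png',np.hstack([a,b]))
E
```

```text
[0.51774716 0.02054712 0.09320472] 0.3268839974611656
jaw 82.28505191749414
```

View pics/m10.png

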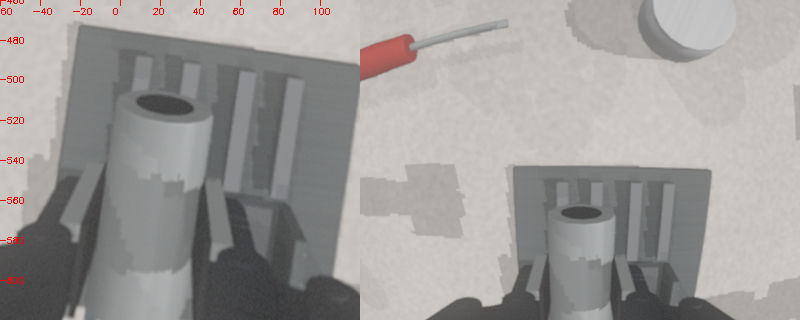

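The lane's rib ends at columns 144 and 191 put the lane middle at y≈19.5–20 mm, so the tool is aligned. Lowering the sleeve.

Emit:
servo_tool:
  increments:
    - [0,0.05,-0.02,-0.5,0]
    - [0,0.05,-0.02,-1,0]
    - [0,0.05,-0.02,-1.4,0]
    - [0,0.05,-0.02,-1.65,0]
    - [0,0.05,-0.02,-1.78,0]
    - [0,0.05,-0.02,-1.84,0]
    - [0,0.05,-0.02,-1.87,0]
    - [0,0.05,-0.02,-1.87,0]
    - [0,0.05,-0.02,-1.87,0]
    - [0,0.05,-0.02,-1.87,0]

```text
time: 33.07
eef_pos: [0.5218, 0.0196, 0.0208]
tcp_rot: [0.067, 0.998, 0.002, 0.005]
contact_force: [0.5, 0.5, -1.9]
opening: 0.33
```

Emit:
servo_tool:
  increments:
    - [0,-0.03,0,-0.02,0]
    - [0,-0.03,0,-0.04,0]
    - [0,-0.03,0,-0.06,0]
    - [0,-0.03,0,-0.07,0]
    - [0,-0.03,0,-0.07,0]
    - [0,-0.03,0,-0.07,0]
    - [0,-0.03,0,-0.07,0]
    - [0,-0.03,0,-0.07,0]
    - [0,-0.03,0,-0.07,0]
    - [0,-0.03,0,-0.07,0]

```text
time: 33.9
eef_pos: [0.5213, 0.0196, 0.0202]
tcp_rot: [0.067, 0.998, 0.002, 0.005]
contact_force: [-4.7, 0.8, 11.1]
opening: 0.328
```

Contact felt at the expected height. Releasing.

Emit:
servo_tool:
  increments:
    - [0,0,0,0,0]
    - [0.4,0,0,0,0]
    - [0.5,0,0,0,0]
    - [0.6,0,0,0,0]
    - [0.6,0,0,0,0]
    - [0.6,0,0,0,0]
    - [0.6,0,0,0,0]
    - [0.6,0,0,0.2,0]
    - [0.6,0,0,0.8,0]
    - [0.6,0,0,1.6,0]

```text
time: 34.73
eef_pos: [0.5188, 0.0199, 0.0825]
tcp_rot: [0.067, 0.998, 0.002, 0.002]
contact_force: [0.1, -0.0, -0.2]
opening: 0.602
```

Emit:
servo_tool:
  increments:
    - [1,0,-0.3,0.7,0]
    - [1,-0.1,-0.8,1.4,0]
    - [1,-0.2,-1.5,2,0.2]
    - [1,-0.3,-2.3,2,0.4]
    - [1,-0.4,-3.1,2,0.6]
    - [1,-0.6,-3.9,2,0.8]
    - [1,-0.7,-4.7,2,1]
    - [1,-0.9,-5.5,2,1.2]
    - [1,-1.05,-6.2,2,1.5]
    - [1,-1.15,-6.5,2,1.5]

```text
time: 35.57
eef_pos: [0.4723, -0.2432, 0.1634]
tcp_rot: [0.003, 1.0, 0.002, 0.002]
contact_force: [0.2, -0.5, 0.1]
opening: 0.998
```

```bash
python3 - <<'E'
from h import *
s=ctrl.get_state();print(s['eef_pos'],s['opening'])
p=shot('wrist');p['fish']=1
for n,z in (('punch',.012),('sleeve',.0267)):
    print(n,[ (d['conf'],np.round(onz(p,d['centre'],z),4)) for d in ctrl.landmark_of(p,n)[:1]])
for c in('side','scene'):
  q=shot(c)
  for n,z in (('sleeve',.0267),('punch',.012)):
    print(n,[ (d['conf'],np.round(d['centre'],1),np.round(onz(q,d['centre'],z),4)) for d in ctrl.landmark_of(q,n)[:1]])
E
```

```text
[ 0.47227186 -0.24323006  0.16340829] 0.9983341695453067
punch [(0.93, array([ 0.4724, -0.242 ,  0.012 ]))]
sleeve [(0.8, array([0.5224, 0.0215, 0.0267]))]
sleeve [(0.92, array([204.5, 251.7]), array([0.5204, 0.0277, 0.0267]))]
punch [(0.8, array([311.2, 228.2]), array([ 0.4743, -0.2388,  0.012 ]))]
sleeve [(0.64, array([270.3, 131.8]), array([ 0.4835, -0.2693,  0.0267]))]
punch [(0.8, array([256.9, 144.9]), array([ 0.4666, -0.2355,  0.012 ]))]
```

Emit:
servo_tool:
  increments:
    - [1,0.03,0.03,-0.6,0]
    - [1,0.03,0.03,-1.2,0]
    - [1,0.03,0.03,-1.8,0]
    - [1,0.03,0.03,-2.3,0]
    - [1,0.03,0.03,-2.6,0]
    - [1,0.03,0.03,-2.68,0]
    - [1,0.03,0.03,-2.68,0]
    - [0.5,0.03,0.03,-2.68,0]
    - [0,0.03,0.03,-2.68,0]
    - [0,0.03,0.03,-2.68,0]
  grip_force: 60

```text
time: 36.85
eef_pos: [0.4753, -0.2384, 0.0569]
tcp_rot: [0.001, 1.0, 0.002, 0.003]
contact_force: [-0.2, -0.4, -0.1]
opening: 0.602
```

Emit:
servo_tool:
  increments:
    - [0,0,0,0,0]
    - [0,0,0,0,0]
    - [0,0,0,0,0]
    - [0,0,0,0,0]
    - [0,0,0,0.2,0]
    - [0,0,0,0.6,0]
    - [0,0,0,1.2,0]
    - [0,0,0,1.8,0]
    - [0,0,0,2.2,0]
    - [0,0,0,2.2,0]

```text
time: 37.68
eef_pos: [0.4768, -0.239, 0.148]
tcp_rot: [0.001, 1.0, 0.0, 0.005]
contact_force: [0.5, -0.5, -4.2]
opening: 0.404
```

Emit:
servo_tool:
  increments:
    - [0,0.1,0.5,0,0]
    - [0,0.2,1.2,0,0]
    - [0,0.3,1.9,0,0]
    - [0,0.5,2.7,0,0]
    - [0,0.6,3.5,0,0]
    - [0,0.75,4.3,0,0]
    - [0,0.9,5.1,0,0]
    - [0,1.05,5.9,0,0]
    - [0,1.2,6.7,0,0]
    - [0,1.3,7.3,0,0]

```text
time: 38.52
eef_pos: [0.527, 0.0559, 0.1454]
tcp_rot: [0.0, 1.0, 0.001, 0.003]
contact_force: [0.7, -0.7, -5.3]
opening: 0.399
```

Emit:
servo_tool:
  increments:
    - [0,0.06,0.3,0,0]
    - [0,0.06,0.5,0,0]
    - [0,0.06,0.5,0,0]
    - [0,0.06,0.5,0,0]
    - [0,0.06,0.5,-0.3,0]
    - [0,0.06,0.5,-0.6,0]
    - [0,0.06,0.5,-0.9,0]
    - [0,0.06,0.5,-0.9,0]
    - [0,0.06,0.5,-0.9,0]
    - [0,0.06,0.5,-0.9,0]

```text
time: 39.35
eef_pos: [0.5294, 0.0755, 0.1091]
tcp_rot: [0.001, 1.0, 0.001, 0.003]
contact_force: [-0.2, 0.3, -4.6]
opening: 0.404
```

```bash
python3 - <<'E'
from h import *
s=ctrl.get_state();print(s['eef_pos'],s['opening'])
p=shot('wrist');p['fish']=1
a=grid(bri(ortho(p,.014,.46,.62,-.06,.14,.0005)),.46,-.06,.0005)[:320,:400]
b=bri(p['frame'][:,:,::-1])[:320,60:460]
cv2.imwrite('pics/m11.png',np.hstack([a,b]))
print([ (d['conf'],np.round(onz(p,d['centre'],.0267),4)) for d in ctrl.landmark_of(p,'sleeve')[:1]])
E
```

```text
[0.52941819 0.07552965 0.10909363] 0.40373231625468303
[(0.55, array([0.5224, 0.0193, 0.0267]))]
```

View pics/m11.png

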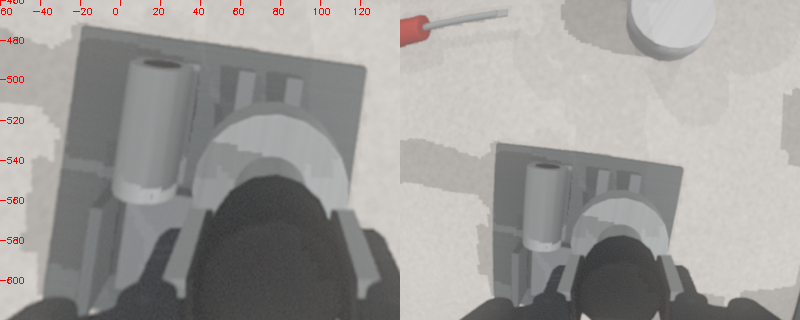

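The sleeve lies straight in its lane at (521,19.5) mm. Lowering the punch into its own lane.

Emit:
servo_tool:
  increments:
    - [0,0.03,-0.1,-0.3,0]
    - [0,0.03,-0.1,-0.6,0]
    - [0,0.03,-0.1,-0.9,0]
    - [0,0.03,-0.1,-1.1,0]
    - [0,0.03,-0.1,-1.2,0]
    - [0,0.03,-0.1,-1.26,0]
    - [0,0.03,-0.1,-1.3,0]
    - [0,0.03,-0.1,-1.32,0]
    - [0,0.03,-0.1,-1.32,0]
    - [0,0.03,-0.1,-1.32,0]

```text
time: 40.28
eef_pos: [0.5304, 0.0717, 0.0607]
tcp_rot: [-0.0, 1.0, 0.001, 0.001]
contact_force: [-13.0, -1.6, 19.2]
opening: 0.4
```

Emit:
servo_tool:
  increments:
    - [0,0,0,0.03,0]
    - [0,0,0,0.03,0]
    - [0.5,0,0,0,0]
    - [1,0,0,0,0]
    - [1,0,0,0,0]
    - [1,0,0,0,0]
    - [1,0,0,0,0]
    - [1,0,0,0,0]
    - [1,0,0,0.3,0]
    - [1,0,0,0.9,0]

```text
time: 41.12
eef_pos: [0.5278, 0.0718, 0.0944]
tcp_rot: [-0.0, 1.0, 0.001, -0.003]
contact_force: [0.5, -0.4, -0.1]
opening: 0.999
```

Emit:
servo_tool:
  increments:
    - [1,0,0,0.8,0]
    - [1,0,0,1.6,0]
    - [1,-0.2,0,2.4,0]
    - [1,-0.7,-0.3,3.2,0]
    - [1,-0.8,-0.5,3.6,0]
    - [1,-0.8,-0.6,3.6,0]
    - [1,-0.8,-0.6,3.6,0]
    - [1,-0.8,-0.6,3.6,0]
    - [1,-0.8,-0.6,3.6,0]
    - [1,-0.8,-0.6,3.6,0]

```text
time: 41.95
eef_pos: [0.4951, 0.0481, 0.2364]
tcp_rot: [-0.0, 1.0, 0.001, -0.005]
contact_force: [0.2, -0.0, 0.1]
opening: 0.997
```

```bash
python3 - <<'E'
from h import *
s=ctrl.get_state();print(s['eef_pos'],s['opening'],s['time'])
p=shot('wrist');p['fish']=1
b=bri(p['frame'][:,:,::-1])[:320,60:500]
a=grid(bri(ortho(p,.0267,.46,.62,-.06,.12,.0005)),.46,-.06,.0005)[:320,:360]
cv2.imwrite('pics/m12.png',np.hstack([a,b]))
for n,z in (('mould',.024),('sleeve',.0267),('punch',.014),('rack',0)):
    print(n,[ (d['conf'],np.round(onz(p,d['centre'],z),4)) for d in ctrl.landmark_of(p,n)[:1]])
E
```

```text
[0.49514986 0.04812704 0.23639335] 0.9974383515946126 41.95
mould [(0.9, array([0.4705, 0.309 , 0.024 ]))]
sleeve [(0.77, array([0.5196, 0.0185, 0.0267]))]
punch [(0.68, array([0.5306, 0.0715, 0.014 ]))]
rack [(0.6, array([0.5641, 0.0438, 0.    ]))]
```

View pics/m12.png

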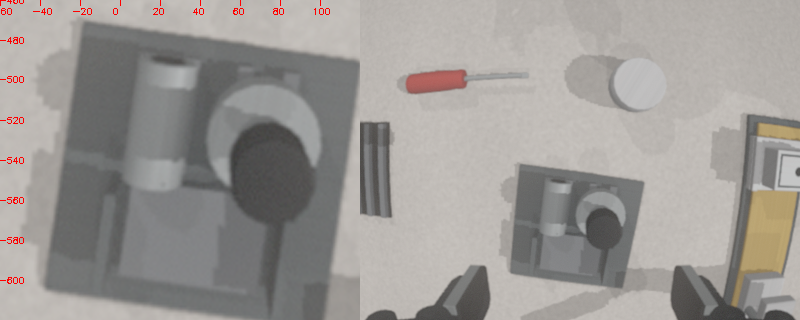

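The sleeve and the punch stand in their lanes as at the start, at about (520,19) and (530,72) mm. The mould is on the seat at the right edge of the picture, and the arm is clear. Handing in.

```bash
python3 -c "
from plant import ctrl
print(ctrl.sign_off())"
```

```text
the job is handed in; nothing more can be done
None
```

The job is done and handed in at about 42 s of the 136 s allowed; the hand-in gives no verdict, so success is judged only from my own camera checks.

I moved the punch upright onto the bed, then laid the sleeve in a groove beside it. Then I set the mould on the press seat, and put the sleeve and then the punch back in their own lanes.

Last checks before handing in:

| Thing | Measured now (mm) | Target (mm) | Result |
|---|---|---|---|
| Mould | (467,307), measured just after placing it; the last, coarser view gave (470.5,309) | Seat centre (465,307) | About 2 mm off by the close view, about 6 mm by the last; square between the stops |
| Sleeve | (520,19) | Start (519,20) | Lying along its lane |
| Punch | (530.5,71.5) | Start (527.5,72) | Upright, about 3 mm off |

- **Bystanders:** the tin and the screwdriver looked undisturbed in the last view. The carton was not in that view, and I did not measure any of the three.
- **Disagreement:** the fixed-camera network readings differed from the close wrist views. The side camera put the sleeve about 8 mm away, and the scene camera reported it on the bed after I had moved it. I trusted the close wrist views.
- **Harder contact:** setting the punch down met about 19 N vertically and 13 N sideways before I released it.

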